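Shift the cheese shredder into third gear

ROBOT

A 6-joint arm with a two-finger parallel gripper is mounted at the origin on a cart in front of the work surface, level with it; the furniture and walls round the work are solid. World frame = base frame: x ahead of the robot, y to its left, z up, the work surface at z = 0. Lengths are in mm, angles in rad, forces in N, time in s.
With the tool pointing down it reaches from about 300 to 775 mm from the base axis. Payload 14.6 kg.
Tool frame: the origin (TCP) lies between the finger pads; the fingertips stand 8 mm ahead of it and the grasp point (between the pads) lies 11 mm behind it (tcp_to_tips is the distance from the TCP to the fingertips, in mm); z points along the fingers, y is the line along which they close (so a half turn about z gives the same grasp; the last joint's range is limited). The gripper opens to 85 mm and grips with 20 to 120 N. Pads are 22 mm wide; open, the fingers measure 114 mm over their backs; the gripper's body (76 mm by 85 mm) begins 54 mm behind the grasp point. The pads swing forward as they close: fully open they stand 13 mm farther back than shut.
Start: joints at [1.233, 0.3, 1.521, -0, 1.321, -0.067], TCP at [147.124, 529.947, 239.281] pointing down, gripper open.
Joint ranges: [-3.03, 3.03], [-0.79, 2.21], [0.23, 2.52], [-1.04, 4.18], [0, 3.07], [-2.55, 2.55]. Speed limits (rad/s): [2.22, 2.22, 2.57, 3.14, 3.14, 3.14].

INTERFACE

Orientations are given as a rotation vector (axis times angle).
In Python, from bench import state, snapshot, finish_job, tcp_to_tips gives the robot as it stands. The module is installed in compiled form; this text tells all that it offers.
- The arm moves only by the shell command python3 -m pendant 'ROWS' [OPENING]. ROWS is JSON, one flat list of numbers, 6 for each row, row after row: the shift along the world's x, y, z in units of 40 mm (1.0 is 40 mm), then the turn, a rotation vector about the world's x, y, z in units of 6 degrees (1.0 is 6 degrees). A call has 1 to 20 rows; each row shifts and turns the commanded pose from where the row before left it; what a row does not reach is not made up. A row lasts 1/8 s, in which the tool goes at most 62.5 mm and 10.7 degrees, less where a joint would pass 70% of its speed; a pose out of reach is approached as far as the arm can. A call is refused whole if a number of a shift passes 1 or a number of a turn 1, either way. A call with a gripper value outside its range is refused whole. OPENING is the gripper's target within -1 to 1 (shut at 1, half-way at 0, fully open at -1), set as the call begins (- or left out, the last holds). The fingers move at their own pace and stop on an object; the grip force is fixed at half the most. Time passes only in rows, so rows that do not move let the fingers close. It gives the time, the measured TCP pose, the force, the opening and the grip force at its end, in the units of the state.
- state(): the state, without advancing time (a new reading comes with each control period).
- snapshot(name): name is "side" or "top" or "wrist"; returns a dict with "color" (480x640x3 uint8, blue, green, red), "fx", "fy", "cx", "cy" (pixels), "pose" (4x4, takes a point from camera to world coordinates). Camera axes: x right, y up, looking along -z (the intrinsics and any distortion apply to the point x, -y, -z); pixel columns grow to the right and rows downward; lengths in mm; the calibration is good to about 2 mm. A picture is of the moment at which its call begins. There is no depth.
- finish_job(): hands the job in; it is judged then, once.
The state is a dict: "time": time; "q": joint angles; "dq": joint speeds; "effort": joint torques, N m; "position": TCP position; "tool_rot": TCP orientation; "ft_force": force on the tool from outside, world axes, zero at the start; "moment": the same for the moment, N m; "finger_gap": finger opening in mm; "grasp_force": force on a finger pad.
Only numpy, scipy, OpenCV 4.12 (cv2) and the standard library are available. Lean on these libraries where they do the work, as an engineer would, in place of code of your own. Each camera call takes 0.05 s, during which the arm holds its last target. There are 200 camera calls.

TASK

Put the cheese shredder on the counter into third gear: with the fingertips or the outside of the fingers, push its ball-topped lever along the left leg of the H-shaped gate to the middle channel if it is not there, across the channel to the right-hand side, then fully forward (away from the robot) into the far right-hand slot, the one with three dots, and leave it there. Push gently, never forcing the lever against the gate; do not pinch, grip or lift it or anything else, and leave the shaker, the dip cup and the can where they stand.

Things in the scene. Friction and masses are not known exactly. Their poses are not given: they have to be found in the camera images.
- shredder: Countertop cheese shredder, fixed: aluminium motor box 200 mm along its x, 190 mm along its y, top at z 75 mm, steel drum on its rear (+x) face out to x = 152 mm. Origin at the centre of its underside; x points forward, away from the robot (within 0.35 rad), y left, z up. In the middle of its top a black console, 110 x 104 mm, carries the flat steel gate plate.
- gate (a point): Middle of the H gate on the plate's upper face, in the shredder frame (0, 0, 98 mm), same axes. Slots 14 mm wide: two legs along x at y = +14 and -14 mm, each 21 mm forward and back, joined by a middle channel along y at x = 0. Forward ends: first slot left, third right; rear ends: second left, fourth right. Raised dots, one to four, lie beyond the slot ends.
- lever: Gear lever: 10 mm round steel shaft with a black ball knob of 36 mm diameter. It tilts on a universal joint; origin at that pivot, in the shredder frame (0, 0, 45 mm); z runs up the shaft, ball centre 120 mm from the pivot. Stays where it is left; 2 to 3 N at the ball moves it; the gate stops it. Starts somewhere along the left leg. Not to be pressed over 30 N.
- knob (a point): Centre of the ball knob (36 mm diameter). In the shredder frame, upright lever: (0, 0, 165 mm); in the left or right leg its y is about +32 or -32 mm; at a slot's end its x is about 36 mm forward or back of the middle channel.
- gear_across (a joint): Sideways tilt of the lever in rad: about -0.27 in the left leg, 0 upright, about +0.27 in the right leg (positive = ball to the right, -y of the shredder). Play in a leg about 0.04 either way. Ball y in the shredder frame = -0.120 m * sin(across) * cos(fore).
- gear_fore (a joint): Fore-and-aft tilt of the lever in rad: 0 in the middle channel (play about 0.04 either way; only there can it cross), about +0.30 at the forward end of a slot, -0.30 at the rear end. Ball x in the shredder frame = 0.120 m * sin(fore).
- shaker: Loose glass shaker with a steel cap, 73 x 72 mm, 119 mm tall, bystander; origin at the centre of its underside.
- dip_cup: Loose lidded white dip cup, 69 mm across, 34 mm tall, bystander; origin at the centre of its underside.
- can: Loose drinks can, 66 mm across, 115 mm tall, bystander; origin at the centre of its underside.

How it is judged:
By the outcome, as a careful person would: the job done as asked, in the order asked, and still so for the second after the job is handed in, with the robot touching nothing.
It also fails if it takes over 48 s, if anything falls off the work surface, if the arm or the gripper's body presses on something with over 40 N, if the wrist force passes 120 N, or if a joint passes its speed limit or range.

## Working session

There is one attempt and no reset: what is moved stays moved. The work goes in short steps, Python scripts to look and compute and a shell command to move; the robot and the scene stay as the last step left them, time stands still between calls to the robot, and variables do not carry over. Pictures are saved under pics/ and viewed, at most 10 in all, crops included, and the job is handed in when it is done.

```bash
mkdir -p pics; python3 - <<'E'
from bench import *
import cv2,numpy as np
s=state();print(s['time'],s['position'],s['tool_rot'],s['finger_gap'],tcp_to_tips)
for n in("side","top"):
    d=snapshot(n);cv2.imwrite(f"pics/{n}0.png",d["color"]);print(n,d["fx"],d["fy"],d["cx"],d["cy"],np.round(d["pose"],3).tolist(),[k for k in d])
E
```

```text
0.0 [147.06203539 529.74435735 238.68505618] [-4.24103820e-01 -3.11256634e+00  1.84793808e-03] 85.3370353010805 8.0
side 461.66756569494 461.66756569494 324.95913186433614 238.1900333092253 [[0.988, 0.07, -0.139, 401.065], [-0.155, 0.381, -0.912, -885.332], [-0.011, 0.922, 0.387, 540.794], [0.0, 0.0, 0.0, 1.0]] ['color', 'fx', 'fy', 'cx', 'cy', 'pose']
top 461.90870391654863 461.90870391654863 327.4452875410124 235.08904363798342 [[0.057, 0.973, -0.225, 364.427], [-0.998, 0.055, -0.014, 47.762], [-0.002, 0.226, 0.974, 948.541], [0.0, 0.0, 0.0, 1.0]] ['color', 'fx', 'fy', 'cx', 'cy', 'pose']
```

View pics/side0.png

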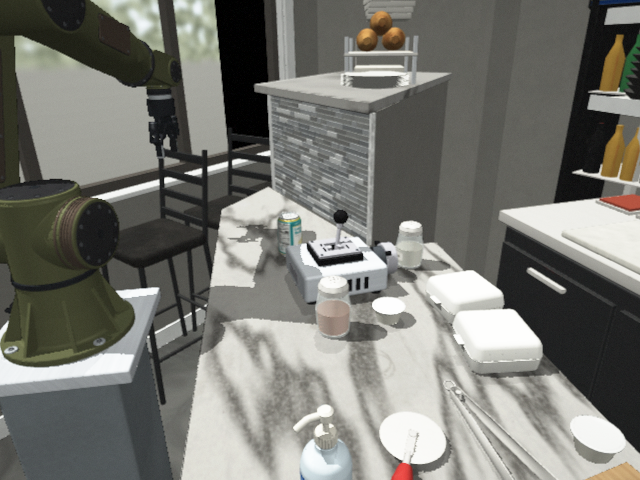

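View pics/top0.png

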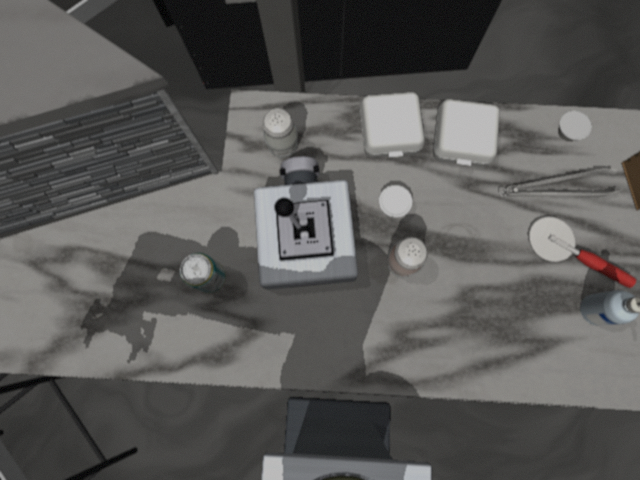

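The top view shows the shredder at about (305,232), with the ball at (285,206), which looks like the forward left slot. In the side view the ball is at (340,216). I'll enlarge the box region and triangulate the ball.

```bash
cat > h.py <<'E'
import numpy as np,cv2
from bench import *
def ray(d,u,v):
    P=np.array(d["pose"]);r=P[:3,:3]@np.array([(u-d["cx"])/d["fx"],-(v-d["cy"])/d["fy"],-1]);return P[:3,3],r/np.linalg.norm(r)
def plane(d,u,v,z):
    o,r=ray(d,u,v);return o+r*(z-o[2])/r[2]
def proj(d,p):
    P=np.array(d["pose"]);c=P[:3,:3].T@(np.array(p)-P[:3,3]);return d["cx"]-d["fx"]*c[0]/c[2],d["cy"]+d["fy"]*c[1]/c[2]
def tri(obs):
    A=0;b=0
    for d,u,v in obs:
        o,r=ray(d,u,v);M=np.eye(3)-np.outer(r,r);A=A+M;b=b+M@o
    return np.linalg.solve(A,b)
E
python3 - <<'E'
from h import *
t=snapshot("top");s=snapshot("side")
cv2.imwrite("pics/c.png",np.hstack([cv2.resize(t["color"][150:300,245:365],None,fx=4,fy=4,interpolation=2)[:600,:400+80][:, :],cv2.resize(s["color"][190:310,280:360],None,fx=4,fy=4,interpolation=2)[:600] if 0 else cv2.resize(s["color"][195:345,280:360],None,fx=4,fy=4,interpolation=2)]))
print(tri([(t,285,207),(s,340.5,216.5)]))
E
```

```text
[594.3749251  137.67333902 159.64117249]
```

View pics/c.png

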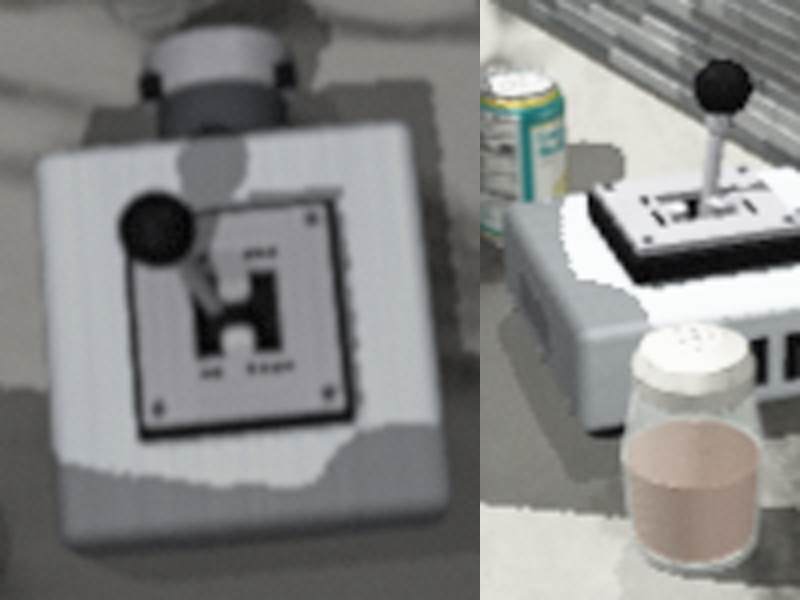

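The crop shows the ball at crop (157,229) and the H centre at about (237,313). The lever is in or near the forward left slot, and the box is turned a few degrees.

```bash
python3 - <<'E'
from h import *
t=snapshot("top");s=snapshot("side")
f=lambda x,y,z:plane(t,x/4+245-.4,y/4+150-.4,z)
g=f(237,313,98);print("gate",g)
for a,b,z in[((312,217),(328,393),98),((328,393),(158,409),98),((351,408),(142,436),97),((405,122),(40,155),75),((50,180),(62,460),75),((415,150),(443,420),75)]:
    d=f(*a,z)-f(*b,z);print(np.degrees(np.arctan2(d[1],d[0])),np.linalg.norm(d))
k=tri([(t,284.25,207.25),(s,340.5,217)]);print("knob",k, f(157,229,159))
print("screw mid (centre of diag)",(f(312,217,98)+f(158,409,98))/2)
print("can",plane(t,196,268,115),"shaker?",plane(t,411,250,119),plane(t,278,122,119),"cup",plane(t,396,200,34))
E
```

```text
gate [572.74398134 105.82135944  98.        ]
8.3708675653845 86.53032137229746
-81.28059916098289 80.03629714425077
-78.9988976759228 98.67285564166002
-81.3311538353322 182.405041157792
7.561060642910184 140.74620117738547
8.303902032174085 137.02048803888042
knob [594.52658608 139.17891071 157.76955461] [594.22348394 139.83652544 159.        ]
screw mid (centre of diag) [573.27792933 106.36880824  98.        ]
can [482.2518519  295.84319054 115.        ] shaker? [536.99977398 -94.17576353 119.        ] [777.44727287 169.40074566 119.        ] cup [658.37519061 -76.06772438  34.        ]
```

```bash
python3 -m pendant '[0.77,-0.6,0,0,0,1, 0.77,-0.6,0,0,0,1, 0.77,-0.6,0,0,0,1, 0.77,-0.6,0,0,0,1, 0.77,-0.6,0,0,0,0, 0.77,-0.6,0,0,0,0, 0.77,-0.6,0,0,0,0, 0.77,-0.6,0,0,0,0, 0.77,-0.6,0,0,0,0, 0.77,-0.6,0,0,0,0, 0.77,-0.6,0,0,0,0, 0.77,-0.6,0,0,0,0, 0.77,-0.6,0,0,0,0, 0.77,-0.6,0,0,0,0, 0.77,-0.6,0,0,0,0, 0.77,-0.6,0,0,0,0, 0,0,0,0,0,0, 0,0,0,0,0,0]' 1; python3 - <<'E'
from h import *
st=state();print(tcp_to_tips,st["position"],st["tool_rot"],st["ft_force"])
w=snapshot("wrist");s=snapshot("side");t=snapshot("top")
p=np.array(st["position"]);print(proj(s,p),proj(t,p),proj(s,p-[0,0,8]))
im=np.hstack([cv2.resize(w["color"],(400,300)),cv2.resize(s["color"][150:270,290:450],(400,300))])
im=np.vstack([im,np.hstack([cv2.resize(t["color"][120:270,210:410],(400,300)),0*im[:,:400]])]);cv2.imwrite("pics/a.png",im)
E
```

```text
time: 2.55
position: [639.6, 146.2, 239.0]
tool_rot: [0.232, -3.132, -0.0]
ft_force: [0.6, 0.5, -0.7]
finger_gap: 0.0
grasp_force: 0.0
8.0 [639.58905415 146.19061602 239.00902439] [ 2.32285650e-01 -3.13237046e+00 -1.14277016e-04] [ 0.58006539  0.461729   -0.74832782]
(np.float64(358.54426322283314), np.float64(182.53259707314194)) (np.float64(277.5573770877064), np.float64(166.03870965991672)) (np.float64(358.4849338288778), np.float64(185.80486130260402))
```

View pics/a.png

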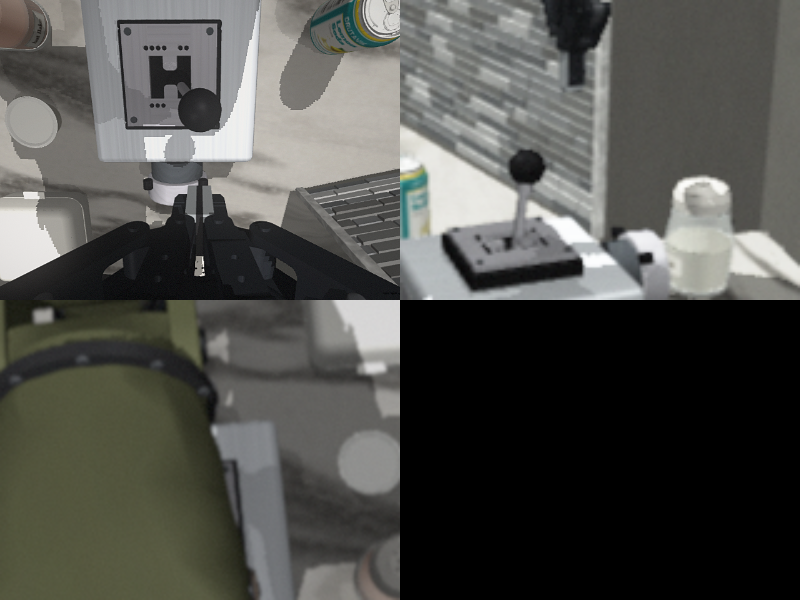

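The wrist view shows the ball at about (320,176) and the H centre at (272,123) in full-resolution pixels. The side view confirms the shut tips sit where the kinematics put them.

```bash
python3 - <<'E'
from h import *
w=snapshot("wrist");s=snapshot("side")
f=lambda x,y,z:plane(w,x*1.6,y*1.6,z)
print("H",f(170.5,77,98),"screws",[f(*c,98) for c in((127,31),(210,31),(134,120))])
a,b,c=[f(*c,98) for c in((127,31),(210,31),(134,120))]
print(np.degrees(np.arctan2(*(b-a)[1::-1])),np.degrees(np.arctan2(*(c-a)[1::-1])),"ctr",(b+c)/2)
k=tri([(w,320,176),(s,340.5,217)]);print("knob",k)
for g in((573,106),((b+c)/2)[:2]):
    R=np.array([[.9895,.1444],[-.1444,.9895]]);print(R@(k[:2]-g), R@(np.array(state()["position"])[:2]-g))
E
```

```text
H [572.89710894 105.53723801  98.        ] screws [array([536.43323258,  58.50932746,  98.        ]), array([524.47012075, 138.53500875,  98.        ]), array([622.37809833,  72.22292757,  98.        ])]
98.50223656321683 9.065848656243778 ctr [573.42410954 105.37896816  98.        ]
knob [594.97793668 139.1466636  157.92242875]
[26.53354657 29.62500958] [71.72555213 30.52185048]
[26.20356718 30.300762  ] [71.39557274 31.1976029 ]
```

```bash
python3 -m pendant '[0,0,-0.4,0,0,0, 0,0,-0.5,0,0,0, 0,0,-0.5,0,0,0, 0,0,-0.5,0,0,0, 0,0,-0.25,0,0,0, 0,0,0,0,0,0, -0.12,-0.018,0,0,0,0, -0.12,-0.018,0,0,0,0, -0.12,-0.018,0,0,0,0, -0.12,-0.018,0,0,0,0, 0,0,0,0,0,0]'
```

```text
time: 4.18
position: [620.7, 143.1, 153.8]
tool_rot: [-0.232, 3.132, 0.0]
ft_force: [0.6, -0.1, 1.7]
finger_gap: 0.2
grasp_force: 0.7
```

```bash
python3 -m pendant '[-0.1,-0.015,0,0,0,0, -0.1,-0.015,0,0,0,0, -0.1,-0.015,0,0,0,0, 0,0,0,0,0,0]'; python3 - <<'E'
from h import *
s=snapshot("side");w=snapshot("wrist");cv2.imwrite("pics/b.png",np.hstack([cv2.resize(w["color"],(400,300)),cv2.resize(s["color"][150:270,290:450],(400,300))]))
E
```

```text
time: 4.68
position: [608.4, 141.2, 153.2]
tool_rot: [0.232, -3.133, 0.0]
ft_force: [2.1, 0.3, 1.2]
finger_gap: -0.2
grasp_force: 0.7
```

View pics/b.png

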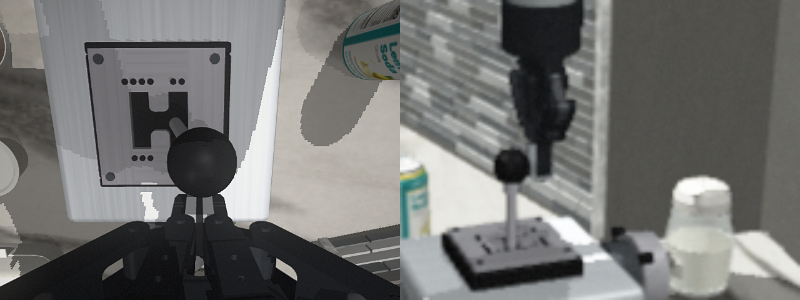

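The ball is touching the fingers and has moved back: wrist (322,259), side (334.5,215).

```bash
cat >> h.py <<'E'
R=np.array([[.989,.148],[-.148,.989]]);G=np.array([573.2,105.7])
def sh(p):return R@(np.array(p)[:2]-G)
def ball(uw,us,zb=None):
    w=snapshot("wrist");s=snapshot("side");k=tri([(w,*uw),(s,*us)]);print("ball",sh(k),k[2],"tcp",sh(state()["position"]))
def auto():
    """dark-ball finder in the side view by circle fit; returns shredder coords using sphere constraint about the pivot"""
    s=snapshot("side");im=s["color"];g=cv2.resize(im[190:240,300:370],None,fx=8,fy=8,interpolation=2).max(2)
    m=(g<60).astype(np.uint8);m=cv2.morphologyEx(m,cv2.MORPH_OPEN,cv2.getStructuringElement(2,(61,61)))
    n,l,st,c=cv2.connectedComponentsWithStats(m);print([(st[i,4],c[i]/8+[299.6,189.6]) for i in range(1,n)])
    out=[]
    for i in range(1,n):
        o,r=ray(s,*(c[i]/8+[299.6,189.6]));P=np.array([*G,45.]);b=r@(o-P);q=b*b-((o-P)@(o-P)-120**2)
        if q<0:q=0
        for sg in(-1,1):k=o+r*(-b+sg*q**.5);out.append((np.round(sh(k),1),round(k[2],1)))
    print(out)
E
python3 - <<'E'
from h import *
ball((322,259),(334.5,215));auto()
E
```

```text
ball [10.70729141 29.4231893 ] 164.85179644687193 tcp [40.24409166 29.89792208]
[(np.int32(20208), array([346.80045279, 198.10411347])), (np.int32(9827), array([334.38014654, 216.10068688]))]
[(array([45. , 37.1]), np.float64(201.3)), (array([45. , 37.1]), np.float64(201.3)), (array([14.2, 39. ]), np.float64(158.6)), (array([14.2, 39. ]), np.float64(158.6))]
```

```bash
python3 -m pendant '[-0.087,-0.013,0,0,0,0, -0.087,-0.013,0,0,0,0, -0.087,-0.013,0,0,0,0, 0,0,0,0,0,0]'; python3 - <<'E'
from h import *
s=snapshot("side");w=snapshot("wrist");cv2.imwrite("pics/d.png",np.hstack([cv2.resize(w["color"],(400,300)),cv2.resize(s["color"][150:270,290:450],(400,300))]))
print(sh(state()["position"]))
E
```

```text
time: 5.42
position: [598.0, 139.7, 153.4]
tool_rot: [0.232, -3.133, 0.0]
ft_force: [1.5, 0.3, 1.1]
finger_gap: -0.2
grasp_force: 0.6
[29.67355838 29.90436956]
```

View pics/d.png

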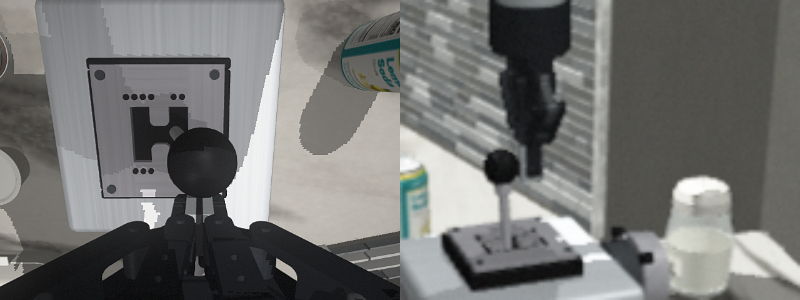

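```bash
python3 -m pendant '[0.12,0.018,0,0,0,0, 0.127,0.019,0,0,0,0, 0,0,0,0,0,0, -0.056,0.371,0,0,0,0, -0.056,0.371,0,0,0,0, -0.056,0.371,0,0,0,0, 0,0,0,0,0,0, -0.25,-0.037,0,0,0,0, -0.25,-0.037,0,0,0,0, -0.25,-0.037,0,0,0,0, -0.24,-0.037,0,0,0,0, 0,0,0,0,0,0]'; python3 -c "
from h import *
print(sh(state()['position']))"
```

```text
time: 7.02
position: [561.4, 179.7, 153.6]
tool_rot: [-0.232, 3.133, 0.0]
ft_force: [0.5, 0.3, -0.0]
finger_gap: -0.1
grasp_force: 0.0
[-0.75029115 74.90855985]
```

```bash
python3 -m pendant '[0.015,-0.1,0,0,0,0, 0.015,-0.1,0,0,0,0, 0.015,-0.1,0,0,0,0, 0.015,-0.1,0,0,0,0, 0.015,-0.1,0,0,0,0, 0.015,-0.1,0,0,0,0, 0,0,0,0,0,0]';python3 -m pendant '[0.015,-0.1,0,0,0,0, 0.015,-0.1,0,0,0,0, 0,0,0,0,0,0]'; python3 - <<'E'
from h import *
s=snapshot("side");w=snapshot("wrist");cv2.imwrite("pics/e.png",np.hstack([cv2.resize(w["color"],(400,300)),cv2.resize(s["color"][150:270,290:450],(400,300))]))
print(sh(state()["position"]))
E
```

```text
time: 7.9
position: [565.5, 155.5, 153.3]
tool_rot: [-0.232, 3.133, -0.0]
ft_force: [-0.3, 1.6, 2.2]
finger_gap: -0.2
grasp_force: 0.9
time: 8.28
position: [566.7, 147.4, 153.2]
tool_rot: [0.232, -3.133, 0.0]
ft_force: [-0.5, 1.3, 1.2]
finger_gap: -0.1
grasp_force: 0.7
[-0.33138362 42.39830722]
```

View pics/e.png

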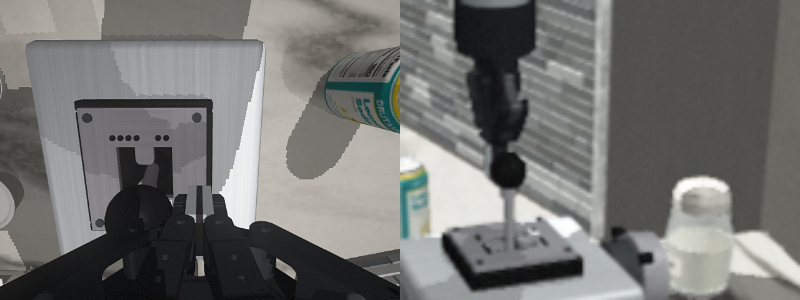

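The lever is crossing the channel: ball at wrist (224,347), side (333.6,218).

```bash
python3 -c "
from h import *
ball((224,347),(333.6,217.8))"
```

```text
ball [1.3045773  9.50234871] 165.28626317872627 tcp [-0.34578982 42.47110018]
```

```bash
python3 -m pendant '[0.015,-0.1,0,0,0,0, 0.015,-0.1,0,0,0,0, 0.015,-0.1,0,0,0,0, 0.015,-0.1,0,0,0,0, 0.015,-0.1,0,0,0,0, 0.015,-0.1,0,0,0,0, 0.015,-0.1,0,0,0,0, 0.015,-0.1,0,0,0,0, 0,0,0,0,0,0]';python3 -m pendant '[0.011,-0.07,0,0,0,0, 0.011,-0.07,0,0,0,0, 0,0,0,0,0,0]';python3 -c "
from h import *
print(sh(state()['position']))"
```

```text
time: 9.6
position: [571.5, 115.4, 153.2]
tool_rot: [0.232, -3.133, 0.0]
ft_force: [0.6, 0.9, 0.5]
finger_gap: -0.0
grasp_force: 0.3
time: 9.98
position: [572.3, 110.0, 153.1]
tool_rot: [0.232, -3.133, 0.0]
ft_force: [-0.9, 0.9, -0.6]
finger_gap: -0.0
grasp_force: 0.5
[-0.28972141  4.37639301]
```

```bash
python3 -m pendant '[0.006,-0.037,0,0,0,0, 0.006,-0.037,0,0,0,0, 0,0,0,0,0,0]'; python3 - <<'E'
from h import *
s=snapshot("side");w=snapshot("wrist");cv2.imwrite("pics/f.png",np.hstack([cv2.resize(w["color"],(400,300)),cv2.resize(s["color"][150:270,290:450],(400,300))]))
print(sh(state()["position"]))
E
```

```text
time: 10.35
position: [572.8, 107.1, 153.3]
tool_rot: [0.232, -3.133, 0.0]
ft_force: [-0.8, 1.5, -1.2]
finger_gap: 0.0
grasp_force: 0.7
[-0.15773723  1.54243263]
```

View pics/f.png

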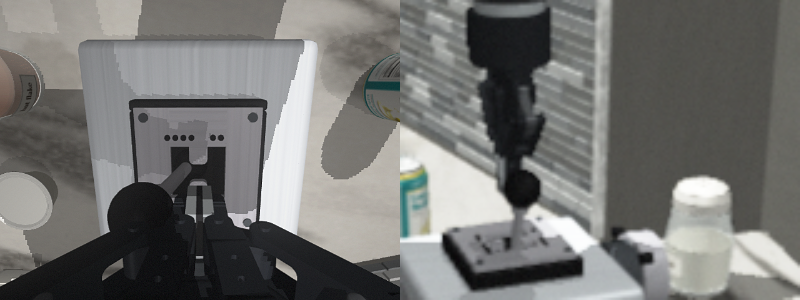

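The ball is against the fingers, at right-leg position. Next I back off, go round behind it, and line up.

```bash
python3 -m pendant '[-0.018,0.124,0,0,0,0, -0.019,0.124,0,0,0,0, 0,0,0,0,0,0, -0.278,-0.042,0,0,0,0, -0.278,-0.042,0,0,0,0, -0.278,-0.042,0,0,0,0, -0.278,-0.042,0,0,0,0, 0,0,0,0,0,0, 0.04,-0.269,0,0,0,0, 0.04,-0.269,0,0,0,0, 0.04,-0.269,0,0,0,0, 0.04,-0.269,0,0,0,0, 0,0,0,0,0,0, 0.1,0.015,0,0,0,0, 0.1,0.015,0,0,0,0, 0,0,0,0,0,0]';python3 - <<'E'
from h import *
s=snapshot("side");w=snapshot("wrist");cv2.imwrite("pics/g.png",np.hstack([cv2.resize(w["color"],(400,300)),cv2.resize(s["color"][150:270,290:450],(400,300))]))
print(sh(state()["position"]))
E
```

```text
time: 12.45
position: [541.5, 68.9, 153.2]
tool_rot: [0.233, -3.133, 0.0]
ft_force: [-0.4, -0.7, -0.3]
finger_gap: 0.3
grasp_force: 0.0
[-37.11125322 -31.79279528]
```

View pics/g.png

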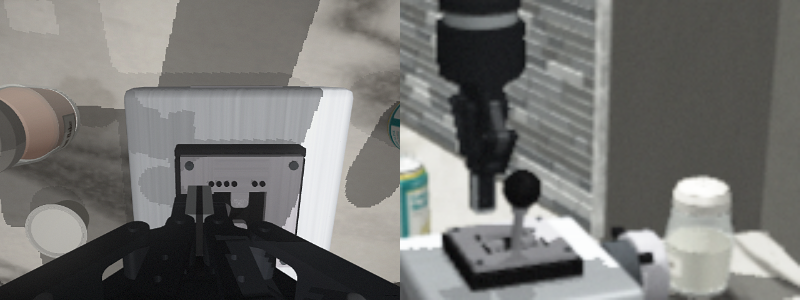

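```bash
python3 -m pendant '[0.1,0.015,0,0,0,0, 0.1,0.015,0,0,0,0, 0.1,0.015,0,0,0,0, 0.1,0.015,0,0,0,0, 0,0,0,0,0,0]'; python3 -m pendant '[0.1,0.015,0,0,0,0, 0.1,0.015,0,0,0,0, 0.1,0.015,0,0,0,0, 0.1,0.015,0,0,0,0, 0,0,0,0,0,0]';python3 -m pendant '[0.06,0.009,0,0,0,0, 0.06,0.009,0,0,0,0, 0.06,0.009,0,0,0,0, 0,0,0,0,0,0]';python3 - <<'E'
from h import *
print(sh(state()["position"]));auto()
E
```

```text
time: 13.18
position: [557.4, 71.0, 153.2]
tool_rot: [0.232, -3.133, 0.0]
ft_force: [-0.6, 0.6, 1.4]
finger_gap: -0.3
grasp_force: 0.3
time: 13.8
position: [573.5, 73.5, 153.1]
tool_rot: [-0.232, 3.133, 0.0]
ft_force: [-0.7, -0.1, 0.2]
finger_gap: 0.2
grasp_force: 0.2
time: 14.3
position: [580.6, 74.4, 153.2]
tool_rot: [0.232, -3.133, 0.0]
ft_force: [-0.9, 1.0, -0.6]
finger_gap: -0.2
grasp_force: 0.6
[  2.66635066 -32.00727179]
[(np.int32(31730), array([339.01797983, 203.85701623])), (np.int32(9686), array([351.11659612, 225.19767964]))]
[(array([26.8, 41.3]), np.float64(187.5)), (array([26.8, 41.3]), np.float64(187.5)), (array([ 32.4, -27.7]), np.float64(157.2)), (array([67.9, 66.6]), np.float64(118.2))]
```

```bash
python3 -m pendant '[0.025,0.004,0,0,0,0, 0.025,0.004,0,0,0,0, 0,0,0,0,0,0]'; python3 -m pendant '[0.025,0.004,0,0,0,0, 0,0,0,0,0,0]';python3 -c "
from h import *
print(sh(state()['position']));auto()"
```

```text
time: 14.72
position: [582.5, 74.8, 153.3]
tool_rot: [0.232, -3.133, 0.0]
ft_force: [-1.7, 0.4, -0.3]
finger_gap: 0.0
grasp_force: 0.7
time: 14.98
position: [583.4, 74.9, 153.2]
tool_rot: [0.232, -3.133, -0.0]
ft_force: [-2.7, -0.1, -1.0]
finger_gap: -0.3
grasp_force: 1.3
[  5.51406055 -31.94082795]
[(np.int32(31482), array([340.30746379, 203.63398768])), (np.int32(10157), array([352.02848528, 225.3467387 ]))]
[(array([29.7, 40.4]), np.float64(188.0)), (array([29.7, 40.4]), np.float64(188.0)), (array([ 34.7, -27.7]), np.float64(156.5)), (array([69.7, 64.7]), np.float64(118.2))]
```

```bash
python3 -m pendant '[0.025,0.004,0,0,0,0, 0,0,0,0,0,0]'; python3 -m pendant '[0.02,0.003,0,0,0,0, 0,0,0,0,0,0]';python3 -c "
from h import *
print(sh(state()['position']));auto()"
```

```text
time: 15.28
position: [584.2, 75.1, 153.1]
tool_rot: [0.232, -3.132, 0.0]
ft_force: [-4.2, -0.8, -1.9]
finger_gap: -0.3
grasp_force: 2.5
time: 15.52
position: [584.8, 75.1, 153.0]
tool_rot: [0.232, -3.131, 0.0]
ft_force: [-7.8, -2.1, -0.9]
finger_gap: 0.1
grasp_force: 3.6
[  6.91255713 -31.94808997]
[(np.int32(32259), array([340.89669627, 203.76399299])), (np.int32(9892), array([352.92979933, 225.32749444]))]
[(array([31. , 39.8]), np.float64(187.7)), (array([31. , 39.8]), np.float64(187.7)), (array([ 37.2, -26.8]), np.float64(155.9)), (array([71.1, 62.1]), np.float64(119.0))]
```

The force has risen to 8 N with the ball at about 36 mm, so it is at the slot end. I'll back off, then raise.

```bash
python3 -m pendant '[-0.1,-0.015,0,0,0,0, -0.2,-0.03,0,0,0,0, -0.4,-0.06,0,0,0,0, -0.4,-0.06,0,0,0,0, 0,0,0,0,0,0, 0,0,0.5,0,0,0, 0,0,0.7,0,0,0, 0,0,0.7,0,0,0, 0,0,0.6,0,0,0, -0.5,0,0,0,0,0, -0.7,0,0,0,0,0, -0.7,0,0,0,0,0, 0,0,0,0,0,0, 0,0,0,0,0,0]';python3 - <<'E'
from h import *
s=snapshot("side");w=snapshot("wrist");cv2.imwrite("pics/i.png",np.hstack([cv2.resize(w["color"],(400,300)),cv2.resize(s["color"][150:270,290:450],(400,300))]))
auto()
E
```

```text
time: 17.32
position: [466.0, 68.7, 253.6]
tool_rot: [-0.232, 3.132, -0.0]
ft_force: [0.1, 0.3, -0.9]
finger_gap: 0.0
grasp_force: 0.0
[(np.int32(10897), array([352.31507066, 225.38059328]))]
[(array([ 35.4, -27.6]), np.float64(156.3)), (array([70.2, 64. ]), np.float64(118.3))]
```

View pics/i.png

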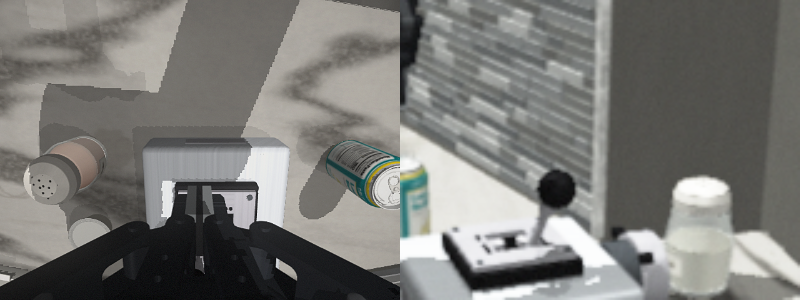

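The side view shows the lever standing in the forward right slot, with the ball at (352,225). Nothing touches it and the bystanders are in place.

```bash
python3 -c "
from bench import *
print(finish_job())"
```

```text
the job is handed in; nothing more can be done
None
```

The shredder's lever is in third gear, at the end of the far right slot with the ball about 35 mm forward, and the arm is clear; I handed the job in at about 17 s, with the highest force I read about 8 N.

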